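Set and lock the press dial

ROBOT

A 6-joint arm with a two-finger parallel gripper is mounted at the origin on the work surface. World frame = base frame: x ahead of the robot, y to its left, z up, the work surface at z = 0. Lengths are in mm, angles in rad, forces in N, time in s.
With the tool pointing down it reaches from about 400 to 925 mm from the base axis. Payload 12.5 kg.
Tool frame: the origin (TCP) lies at the centre of the arm's flange, where the gripper is bolted on; the fingertips stand 190 mm ahead of it and the grasp point (between the pads) lies 171 mm ahead of it; z points along the fingers, y is the direction in which the jaws open and shut (so a half turn about z gives the same grasp; the last joint's range is limited). The gripper opens to 95 mm and grips with 3 to 60 N. Pads are 20 mm wide; open, the fingers measure 119 mm over their backs; the gripper's body (75 mm by 180 mm) begins 59 mm behind the grasp point.
Start: joints at [-1.309, 0.491, 1.559, -0, 1.092, -0.106], TCP at [224.746, -583.193, 404.761] pointing down, gripper open.
Joint ranges: [-3.1, 3.1], [-0.84, 2.19], [0.05, 2.79], [-1.13, 4.28], [0.06, 2.93], [-2.69, 2.69]. Speed limits (rad/s): [2.22, 2.22, 2.79, 3.14, 3.14, 3.14].

INTERFACE

Orientations are given as [roll, pitch, yaw] about the fixed x, y, z axes, in that order (R = Rz(yaw) Ry(pitch) Rx(roll)).
In Python, from cell import env, optics gives the robot as it stands.
- The arm moves only by the tool apply_moves, never from a script. Its argument "commands" is a list of rows, each a list of 7 numbers: the turn, a rotation vector about the tool's x, y, z in degrees, then the shift along the tool's x, y, z in m, then the finger opening in m, from 0 to 0.0951. A call has 1 to 5 rows; each row shifts and turns the commanded pose from where the row before left it, along the tool's axes as they then stand; what a row does not reach is not made up. A row lasts 1/12 s, in which the tool goes at most 41.7 mm and 7.16 degrees, less where a joint would pass 70% of its speed; a pose out of reach is approached as far as the arm can. A call with a gripper value outside its range is refused whole. The fingers move at their own pace and stop on an object; the grip force is fixed at half the most. Time passes only in rows, so rows that do not move let the fingers close. It gives the time, the measured TCP pose, the force and the opening at its end, in the units of the state.
- env.state(): the state, without advancing time (a new reading comes with each control period).
- optics.read_camera(name): name is "side" or "top"; returns a dict with "color" (480x640x3 uint8, red, green, blue), "fx", "fy", "cx", "cy" (pixels), "eye" and "rotation" of the camera in the world. Camera axes: x right, y up, looking along -z (the intrinsics and any distortion apply to the point x, -y, -z); pixel columns grow to the right and rows downward; lengths in mm; the calibration is good to about 2 mm. A picture is of the moment at which its call begins. There is no depth.
- env.job_done(): hands the job in, once; it reports no verdict.
The state is a dict: "t": time; "joints": joint angles; "qvel": joint speeds; "tau": joint torques, N m; "eef_pos": TCP position; "tcp_rot": TCP orientation; "ft_force": force on the tool from outside, world axes, zero at the start; "moment": the same for the moment, N m; "opening": opening from 0.0 (shut) to 1.0 (fully open).
Only numpy, scipy, OpenCV 4.12 (cv2) and the standard library are available. Lean on these libraries where they do the work, as an engineer would, in place of code of your own. Each camera call takes 0.05 s, during which the arm holds its last target. There are 200 camera calls.

TASK

On the adjuster with the blue dial, turn the dial by pushing its black stud with a fingertip, either way round, until the white index mark lines up with the red line on the scale; then push that adjuster's yellow-tipped lock lever across to the robot's left as far as it goes. Push gently with the fingers, pinching and lifting nothing, and leave the grey dial, its lever and everything else on the table as they are. Finish with the blue dial still on its line and the hand clear.

Things in the scene. Friction and masses are not known exactly. Their poses are not given: they have to be found in the camera images.
- blue: Base of the adjuster with the BLUE dial, fixed; origin on the table, on the dial axis. Black, 160 mm across. x points away from its lock lever, whose side faces the robot within 0.3 rad. A like adjuster with a light grey dial stands beside it, left or right. On the base lies a silver scale ring, 152 mm across, top at 33 mm, with a black line every 10 degrees and one broad red line.
- blue_center (a point): Centre of the blue dial's top face, on its upright axis, 36 mm above the table. The dial is 106 mm across, inside the ring, with a steel hub 26 mm across and 6 mm high.
- blue_index (a point): Outer end of the white index mark, which is drawn radially on the blue dial's top; 54 mm from the axis, 36 mm above the table.
- blue_line (a point): Inner end of the broad red line on the blue dial's scale ring; 54 mm from the dial's axis, 36 mm above the table. The dial is set when blue_index comes to this point. The ring does not turn.
- blue_dial (a joint): Angle of the blue dial in rad, growing counter-clockwise seen from above. At 0 the index mark points to -x of body blue. It turns freely both ways past half a turn, needs about 0.2 N m (5 N at the stud) and stays where it is left, without coasting.
- blue_lever_stud (a point): Top of the yellow stud at the end of the blue adjuster's lock lever: 14 mm across, its top 60 mm above the table, a sleeve that revolves on its own axis; below it, from 26 to 34 mm above the table, runs the flat steel lever, 14 mm wide.
- blue_lever_pivot (a point): A point on the upright hinge axis of that lever, 60 mm above the table. The stud moves round it at 50 mm radius, level.
- blue_lever (a joint): Angle of that lever in rad: near 0 open (it points out from the base, toward the robot), growing clockwise seen from above (the stud goes to the robot's left) to 1.25 at its stop, locked, across the front of the base. About 2 N at the stud; it stays where it is left.
- grey_stud (a point): Top of the like stud on the GREY dial, not to be moved.
- grey_lever_stud (a point): Top of the yellow stud on the grey dial's lock lever, not to be moved.
- grey_center (a point): Centre of the grey dial's top face, 36 mm above the table.
- blue_stud (a point): Top of the black finger stud that stands on the blue dial opposite the index mark: 14 mm across, 40 mm from the axis, from the dial's top (36 mm) to 64 mm above the table; this point is on its axis, 64 mm above the table. The stud is a sleeve that revolves on its own axis like a crank knob.
- ink_jar: Bystander: ink jar with pink label, 80 mm across, 85 mm tall; origin on the underside, at the middle.
- mug: Bystander: white mug, 80 mm across, 90 mm tall; origin on the underside, at the middle.
- tape_roll: Bystander: tan roll of tape lying flat, 72 mm across, 30 mm high; origin on the underside, at the middle.
- squeegee: Bystander: wooden squeegee standing on its edge, 30 x 200 mm, 75 mm tall; origin on the underside, at the middle.
- ink_knife: Bystander: ink spatula lying flat; origin on the underside, at the middle.
- wrench: Bystander: steel wrench lying flat; origin on the underside, at the middle.
- white_ink: Bystander: white ink pot, 72 mm across, 85 mm tall; origin on the underside, at the middle.
Mind the look-alikes: they are no part of the job. Leave any turquoise look-alike of the blue alone.

How it is judged:
By the outcome, as a careful person would: the job done as asked, in the order asked, and still so for the second after the job is handed in, with the robot touching nothing.
It also fails if it takes over 58 s, if anything falls off the work surface, if the arm or the gripper's body presses on something with over 40 N, if the wrist force passes 120 N, or if a joint passes its speed limit or range.

## Working session

There is one attempt and no reset: what is moved stays moved. The work goes in short steps, Python scripts to look and compute and a tool call to move; the robot and the scene stay as the last step left them, time stands still between calls to the robot, and variables do not carry over. Pictures are saved under pics/ and viewed, about 8 in all and at most 12, crops included, and the job is handed in when it is done.

Besides the shell and the picture viewer there is one more tool, called after "Request:" as name(argument=value, ...) on one line, values as JSON. apply_moves: Moves the arm, as the interface text tells. Its arguments: {"type":"object","properties":{"commands":{"type":"array","items":{"type":"array","items":{"type":"number"}}}},"required":["commands"]}

```bash
ls; mkdir -p pics
python3 - <<'E'
from cell import env, optics
import cv2
print(env.state())
for n in("top","side"):
    c=optics.read_camera(n); cv2.imwrite(f"pics/{n}0.png",c["color"][:,:,::-1])
    print({k:v for k,v in c.items() if k!="color"})
E
```

```text
pics
{'t': 0.0, 'joints': array([-1.30859640e+00,  4.91543113e-01,  1.55948521e+00, -3.98172458e-05,
        1.09167899e+00, -1.05592092e-01]), 'qvel': array([ 0.00032112, -0.00103994,  0.00066677, -0.00043173, -0.00046689,
       -0.00100769]), 'tau': array([ 1.43725885e-05, -6.12644434e+01, -2.58184969e+01,  6.92049810e-02,
        4.82442684e-02, -1.64815433e-04]), 'eef_pos': array([ 224.7336061 , -583.14859856,  404.15953072]), 'tcp_rot': array([-3.14048048e+00, -8.23641203e-05,  3.67810352e-01]), 'ft_force': array([ 0.34960627,  0.36631423, -0.39486127]), 'moment': array([ 0.01329185,  0.04437043, -0.01117982]), 'opening': 0.9983421816266724}
{'fx': 534.16161737832, 'fy': 534.16161737832, 'cx': 324.6982267655817, 'cy': 229.4549150292606, 'eye': array([ 450.0972405 ,  -21.88720603, 1408.79178083]), 'rotation': array([ 0.03750707, -0.00414084, -1.59070724])}
{'fx': 436.64568893172344, 'fy': 436.64568893172344, 'cx': 321.09624416818735, 'cy': 236.200687035762, 'eye': array([ 491.4579363 , -653.98676268,  754.21789406]), 'rotation': array([ 0.73558465, -0.00539715, -0.06791951])}
```

View pics/top0.png

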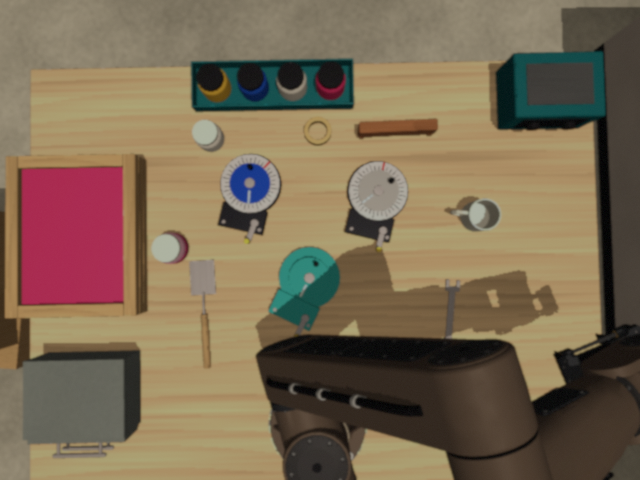

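View pics/side0.png

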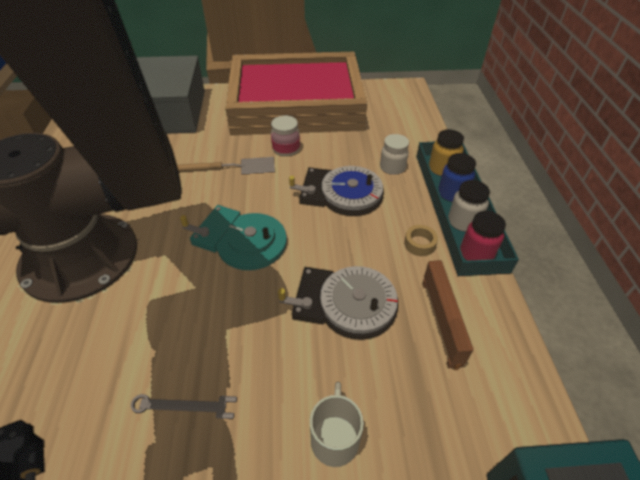

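The top view shows the blue adjuster at about (250,183). Its index points down to (249,205), its stud is near (250,168), the red line near (267,162) and the yellow lever tip near (247,240). The grey adjuster is at (378,190) and the turquoise one at (309,277). Next I'll measure these.

```bash
cat > h.py <<'E'
import numpy as np, cv2
from cell import env, optics
from scipy.spatial.transform import Rotation as R
def cam(n): return optics.read_camera(n)
def ray(c,u,v):
    u,v=np.asarray(u,float),np.asarray(v,float)
    d=np.stack([(u-c["cx"])/c["fx"],-(v-c["cy"])/c["fy"],-np.ones_like(u)],-1)
    return R.from_euler("xyz",c["rotation"]).apply(d)
def onz(c,u,v,z):
    d=ray(c,u,v); return c["eye"]+d*((z-c["eye"][2])/d[...,2])[...,None]
def proj(c,p):
    q=R.from_euler("xyz",c["rotation"]).inv().apply(np.atleast_2d(p)-c["eye"])
    return np.c_[c["cx"]-c["fx"]*q[:,0]/q[:,2], c["cy"]+c["fy"]*q[:,1]/q[:,2]]
def rect(c,x0,y0,w,z,s=4):
    "top-down rectified patch of plane z; centre x0,y0; half-width w mm; s px/mm; up=+x left=+y"
    n=int(2*w*s); X=x0+w-np.arange(n)/s; Y=y0+w-np.arange(n)/s
    XX,YY=np.meshgrid(X,Y,indexing="ij")
    uv=proj(c,np.c_[XX.ravel(),YY.ravel(),np.full(XX.size,z)]).astype(np.float32).reshape(n,n,2)
    return cv2.remap(c["color"],uv[...,0],uv[...,1],cv2.INTER_CUBIC)
E
python3 - <<'E'
from h import *
ims=[]
for n in("top","side"):
    c=cam(n); h=cv2.cvtColor(c["color"],cv2.COLOR_RGB2HSV).astype(int)
    m=((h[...,0]>105)&(h[...,0]<130)&(h[...,1]>130)&(h[...,2]>60)).astype(np.uint8)
    bx=(220,150,280,215) if n=="top" else (315,160,390,215)
    k=np.zeros_like(m);k[bx[1]:bx[3],bx[0]:bx[2]]=1;m*=k
    cn=max(cv2.findContours(m,0,2)[0],key=cv2.contourArea)
    hull=cv2.convexHull(cn)[:,0].astype(float)
    P=onz(c,hull[:,0],hull[:,1],36.)[:,:2].astype(np.float32)
    print(n,"disc",cv2.minEnclosingCircle(P))
    A=np.c_[2*P,np.ones(len(P))];s=np.linalg.lstsq(A,(P**2).sum(1),rcond=None)[0];x,y=s[:2];print("fit",x,y,np.sqrt(s[2]+x*x+y*y))
    r=((h[...,0]<8)|(h[...,0]>170))&(h[...,1]>90)&(h[...,2]>80)&(k>0)
    v,u=np.nonzero(r);p=onz(c,u,v,33.)[:,:2];print("red",len(u),p.mean(0), np.degrees(np.arctan2(*(p.mean(0)-[x,y])[::-1])))
    ye=(h[...,0]>18)&(h[...,0]<35)&(h[...,1]>150)&(h[...,2]>90)
    kk=np.zeros_like(m); b=(235,225,262,250) if n=="top" else (284,172,302,196); kk[b[1]:b[3],b[0]:b[2]]=1
    v,u=np.nonzero(ye&(kk>0));print("yel",len(u),u.mean() if len(u) else 0,v.mean() if len(u) else 0,onz(c,u.mean(),v.mean(),55.) if len(u) else 0)
    ims.append(cv2.resize(rect(c,x-25,y,95,36.,2),(390,390)))
cv2.imwrite("pics/r1.png",np.hstack(ims)[:,:,::-1])
E
```

```text
top disc ((625.6982421875, 163.09701538085938), 50.097434997558594)
fit 625.9364256163437 163.07791556807467 49.616375008921885
red 16 [674.38056967 117.7989994 ] -43.06573432580761
yel 14 246.5 240.5 [476.70071027 170.071799    55.        ]
side disc ((627.9904174804688, 163.7693328857422), 48.68918228149414)
fit 627.8261167932726 163.87331870062133 48.16463109542579
red 18 [676.94914758 120.87420907] -41.1967953206812
yel 21 291.2857142857143 179.71428571428572 [478.07294576 167.53765597  55.        ]
```

View pics/r1.png

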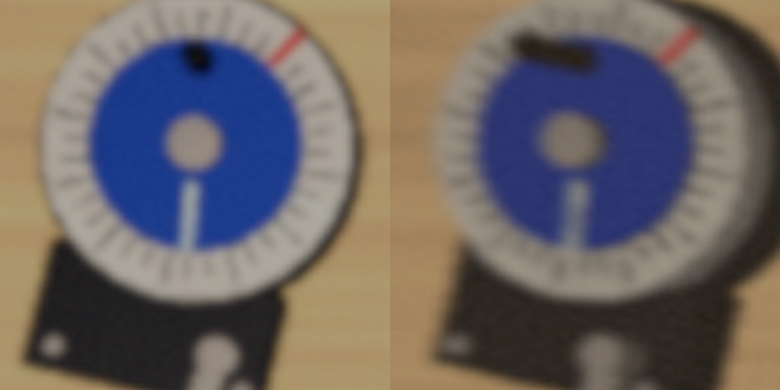

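From the rectified views: the axis is at about (627,163.5). The index is at about 177° and the stud opposite it at about -3°. The red line is at about -43°, so the dial needs about +140° counter-clockwise. The lever stud is at about (477,169) and its pivot at about (524,153). I'll straddle the dial stud with a narrow gap, travelling over to it first.

Request:
apply_moves(commands=[[0,0,0,0.01,-0.008,0,0.024],[0,0,0,0.02,-0.016,0,0.024],[0,0,0,0.0272,-0.0214,0,0.024],[0,0,0,0.0272,-0.0214,0,0.024],[0,0,0,0.0272,-0.0214,0,0.024]])

```text
t: 0.62
eef_pos: [297.7, -458.6, 404.6]
tcp_rot: [-3.141, -0.0, 0.367]
ft_force: [-0.4, -0.1, -0.3]
opening: 0.704
```

Request:
apply_moves(commands=[[0,0,0,0.0272,-0.0214,0,0.024],[0,0,0,0.0272,-0.0214,0,0.024],[0,0,0,0.0272,-0.0214,0,0.024],[0,0,0,0.0272,-0.0214,0,0.024],[0,0,0,0.0272,-0.0214,0,0.024]])

```text
t: 1.03
eef_pos: [386.0, -309.6, 404.8]
tcp_rot: [3.142, -0.0, 0.368]
ft_force: [1.0, 0.1, -0.4]
opening: 0.355
```

Request:
apply_moves(commands=[[0,0,0,0.0272,-0.0214,0,0.024],[0,0,0,0.0272,-0.0214,0,0.024],[0,0,0,0.0272,-0.0214,0,0.024],[0,0,0,0.0272,-0.0214,0,0.024],[0,0,0,0.0272,-0.0214,0,0.024]])

```text
t: 1.45
eef_pos: [474.2, -160.8, 404.9]
tcp_rot: [3.141, -0.0, 0.368]
ft_force: [0.6, 0.0, -0.4]
opening: 0.25
```

Request:
apply_moves(commands=[[0,0,0,0.0272,-0.0214,0,0.024],[0,0,0,0.0272,-0.0214,0,0.024],[0,0,0,0.0272,-0.0214,0,0.024],[0,0,0,0.0272,-0.0214,0,0.024],[0,0,0,0.0272,-0.0214,0,0.024]])

```text
t: 1.87
eef_pos: [562.5, -12.1, 404.8]
tcp_rot: [3.142, 0.0, 0.368]
ft_force: [0.7, -0.7, -0.6]
opening: 0.253
```

Request:
apply_moves(commands=[[0,0,0,0.032,-0.0249,0,0.024],[0,0,0,0.032,-0.0249,0,0.024],[0,0,0,0.032,-0.0249,0,0.024],[0,0,0,0.032,-0.0249,0,0.024],[0,0,0,0.032,-0.0249,0,0.024]])

```text
t: 2.28
eef_pos: [667.0, 161.8, 404.7]
tcp_rot: [-3.142, 0.0, 0.368]
ft_force: [0.4, -0.5, 0.1]
opening: 0.252
```

Request:
apply_moves(commands=[[0,0,6,0,0,0.025,0.024],[0,0,6,0,0,0.025,0.024],[0,0,6,0,0,0.025,0.024],[0,0,5.8,0,0,0.025,0.024],[0,0,0,0,0,0,0.024]])

```text
t: 2.7
eef_pos: [665.6, 159.7, 299.8]
tcp_rot: [3.14, 0.008, -0.052]
ft_force: [-0.2, 0.6, -0.3]
opening: 0.248
```

Run:
```python
from h import *
s=env.state(); print(s["eef_pos"],s["tcp_rot"],s["ft_force"])
c=cam("side"); cv2.imwrite("pics/s1.png",cv2.resize(c["color"][90:250,260:460],(800,640))[:600,:,::-1])
```

```text
[665.57739596 159.71387861 299.812385  ] [ 3.14007714  0.00770578 -0.05179593] [-0.20841376  0.64145393 -0.30556091]
```

View pics/s1.png

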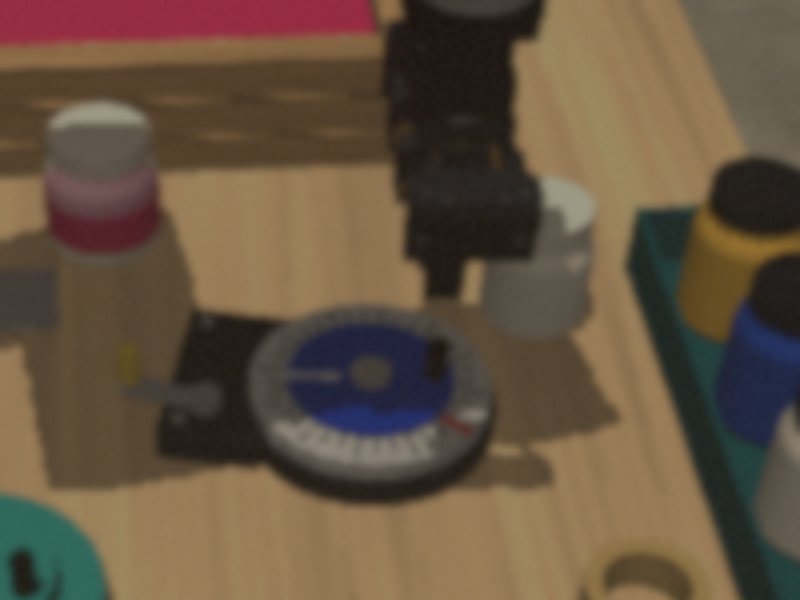

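The side view shows the hand above the stud (stud at about (437,355) in the crop), fingers aligned and clear of the white pot. Descending.

Request:
apply_moves(commands=[[0,0,0,0,0,0,0.024],[0,0,0,0,0,0,0.024]])

```text
t: 2.92
eef_pos: [667.1, 159.4, 306.7]
tcp_rot: [-3.141, -0.002, -0.045]
ft_force: [-0.5, 0.4, 0.5]
opening: 0.256
```

Request:
apply_moves(commands=[[0,0,0,0,0,0.012,0.024],[0,0,0,0,0,0.012,0.024],[0,0,0,0,0,0.012,0.024],[0,0,0,0,0,0,0.024]])

```text
t: 3.25
eef_pos: [666.4, 159.0, 265.6]
tcp_rot: [3.141, 0.004, -0.047]
ft_force: [-1.3, -0.8, -0.7]
opening: 0.253
```

Request:
apply_moves(commands=[[0,0,0,0,-0.002,0.008,0.024],[0,0,0,0,0,0.008,0.024],[0,0,0,0,0,0.008,0.024],[0,0,0,0,0,0.006,0.024],[0,0,0,0,0,0,0.024]])

```text
t: 3.67
eef_pos: [666.9, 161.1, 237.0]
tcp_rot: [3.141, 0.002, -0.048]
ft_force: [0.4, 0.2, 0.1]
opening: 0.251
```

Request:
apply_moves(commands=[[0,0,0,0,0,0,0.024],[0,0,0,0,0,0,0.024]])

```text
t: 3.83
eef_pos: [667.2, 161.2, 238.9]
tcp_rot: [3.142, -0.0, -0.048]
ft_force: [-0.4, 0.2, -0.1]
opening: 0.254
```

Request:
apply_moves(commands=[[0,0,-3,-5e-05,-0.0021,0,0.024],[0,0,-3,-5e-05,-0.0021,0,0.024],[0,0,-6,-0.00022,-0.00418,0,0.024],[0,0,-6,-0.00022,-0.00418,0,0.024],[0,0,-6,-0.00022,-0.00418,0,0.024]])

```text
t: 4.25
eef_pos: [664.9, 176.9, 239.3]
tcp_rot: [3.14, -0.001, 0.376]
ft_force: [2.9, -6.4, -0.3]
opening: 0.254
```

Request:
apply_moves(commands=[[0,0,-6,-0.00022,-0.00418,0,0.024],[0,0,-6,-0.00022,-0.00418,0,0.024],[0,0,-6,-0.00022,-0.00418,0,0.024],[0,0,-6,-0.00022,-0.00418,0,0.024],[0,0,-6,-0.00022,-0.00418,0,0.024]])

```text
t: 4.67
eef_pos: [652.8, 193.8, 239.4]
tcp_rot: [3.139, -0.002, 0.9]
ft_force: [5.2, -4.5, -2.8]
opening: 0.251
```

Request:
apply_moves(commands=[[0,0,-6,-0.00022,-0.00418,0,0.024],[0,0,-6,-0.00022,-0.00418,0,0.024],[0,0,-6,-0.00022,-0.00418,0,0.024],[0,0,-6,-0.00022,-0.00418,0,0.024],[0,0,-6,-0.00022,-0.00418,0,0.024]])

```text
t: 5.08
eef_pos: [633.9, 202.4, 239.4]
tcp_rot: [3.138, -0.001, 1.424]
ft_force: [6.1, -1.9, -3.1]
opening: 0.254
```

Request:
apply_moves(commands=[[0,0,-6,-0.00022,-0.00418,0,0.024],[0,0,-6,-0.00022,-0.00418,0,0.024],[0,0,-6,-0.00022,-0.00418,0,0.024],[0,0,-6,-0.00022,-0.00418,0,0.024],[0,0,-6,-0.00022,-0.00418,0,0.024]])

```text
t: 5.5
eef_pos: [613.3, 200.5, 239.4]
tcp_rot: [3.137, 0.001, 1.947]
ft_force: [6.4, 1.4, -4.3]
opening: 0.253
```

Request:
apply_moves(commands=[[0,0,-6,-0.00022,-0.00418,0,0.024],[0,0,-6,-0.00022,-0.00418,0,0.024],[0,0,-4,-0.0001,-0.00279,0,0.024],[0,0,0,0,0,0,0.024]])

```text
t: 5.83
eef_pos: [603.2, 195.0, 239.4]
tcp_rot: [3.139, 0.001, 2.225]
ft_force: [2.9, 1.5, -0.8]
opening: 0.252
```

Run:
```python
from h import *
s=env.state(); print(s["eef_pos"],s["tcp_rot"],s["ft_force"])
ims=[]
for n in("top","side"):
    c=cam(n); ims.append(cv2.resize(rect(c,627-25,163.5,95,36.,2),(390,390)))
cv2.imwrite("pics/r2.png",np.hstack(ims)[:,:,::-1])
```

```text
[603.16672569 194.96244186 239.38361741] [3.13919605e+00 9.84288560e-04 2.22474956e+00] [ 2.85440468  1.529852   -0.78987712]
```

View pics/r2.png

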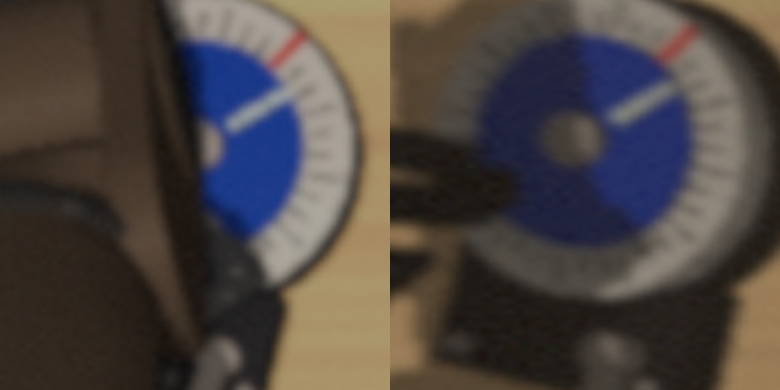

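Both marks are visible with the hand in place: the index end is at (290,92) and the red line's inner end at (270,66), so about 18° remain. I'll measure that more finely.

```bash
cat >> h.py <<'E'
def angles(c,x=627.,y=163.5,lo=-100,hi=0):
    a=np.radians(np.arange(lo,hi,.25)); out=[]
    for r,z,k in((np.arange(28,50,1.),36.,0),(np.arange(57,72,1.),33.,1)):
        A,Q=np.meshgrid(a,r); uv=proj(c,np.c_[(x+Q*np.cos(A)).ravel(),(y+Q*np.sin(A)).ravel(),np.full(A.size,z)]).astype(np.float32).reshape(*A.shape,2)
        p=cv2.remap(c["color"],uv[...,0],uv[...,1],cv2.INTER_LINEAR).astype(float)
        f=np.median(p[...,1] if k==0 else p[...,0]-p[...,1],0)
        w=f-np.median(f); i=w.argmax(); s=slice(max(i-40,0),i+40); g=np.clip(w[s]-.3*w[i],0,None)
        out.append(np.degrees((g*a[s]).sum()/g.sum()))
    return out+[out[1]-out[0]]
def report(lo=-100,hi=0):
    for n in("top","side"):
        c=cam(n)
        for xy in((626,163),(627,163.5),(628,164)): print(n,xy,np.round(angles(c,*xy,lo,hi),2))
E
python3 -c "
from h import *
report()"
```

```text
top (626, 163) [-59.23 -43.03  16.2 ]
top (627, 163.5) [-60.74 -43.96  16.78]
top (628, 164) [-62.3  -44.92  17.38]
side (626, 163) [-53.09 -39.16  13.93]
side (627, 163.5) [-54.8  -40.09  14.71]
side (628, 164) [-56.47 -41.05  15.43]
```

Request:
apply_moves(commands=[[0,0,-4,-0.0001,-0.00279,0,0.024],[0,0,-4,-0.0001,-0.00279,0,0.024],[0,0,-4,-0.0001,-0.00279,0,0.024],[0,0,0,0,0,0,0.024],[0,0,0,0,0,0,0.024]])

```text
t: 6.45
eef_pos: [597.1, 189.3, 239.2]
tcp_rot: [3.141, 0.001, 2.428]
ft_force: [2.3, 2.9, 2.5]
opening: 0.255
```

```bash
python3 -c "
from h import *
report()"
```

```text
top (626, 163) [-46.81 -43.03   3.78]
top (627, 163.5) [-48.44 -43.95   4.48]
top (628, 164) [-50.03 -44.9    5.12]
side (626, 163) [-40.43 -39.1    1.34]
side (627, 163.5) [-42.03 -40.02   2.01]
side (628, 164) [-43.61 -41.     2.61]
```

```bash
cat > cen.py <<'E'
from h import *
def line(c,img,x,y,deg):
    r=np.arange(22,50,.5); a=np.radians(np.arange(deg-14,deg+14,.25)); P=[]
    A,Q=np.meshgrid(a,r); X=x+Q*np.cos(A);Y=y+Q*np.sin(A)
    uv=proj(c,np.c_[X.ravel(),Y.ravel(),np.full(A.size,36.)]).astype(np.float32).reshape(*A.shape,2)
    g=cv2.remap(img,uv[...,0],uv[...,1],cv2.INTER_LINEAR)[...,:2].astype(float).mean(-1)
    for i in range(len(r)):
        w=g[i]-np.median(g[i]); w=np.clip(w-.35*w.max(),0,None); P.append([(w*X[i]).sum()/w.sum(),(w*Y[i]).sum()/w.sum()])
    vx,vy,px,py=cv2.fitLine(np.float32(P),cv2.DIST_HUBER,0,.01,.01).ravel()
    return np.array([px,py]),np.array([vx,vy])*np.sign((px-x)*vx+(py-y)*vy)
def edgefit(c,img,x,y,R0,z):
    "blue/white boundary radius by angle -> circle"
    P=[]
    for a in np.radians(np.arange(0,360,3)):
        r=np.arange(R0-9,R0+9,.25); q=np.c_[x+r*np.cos(a),y+r*np.sin(a),np.full(len(r),z)]
        uv=proj(c,q).astype(np.float32)[None]; v=cv2.remap(img,uv[...,0],uv[...,1],cv2.INTER_LINEAR)[0].astype(float)
        s=cv2.GaussianBlur((v[:,0]-.6*v[:,2])[None],(0,0),4)[0]; g=np.gradient(s); i=g.argmax(); P.append(q[i,:2])
    P=np.array(P)
    for _ in range(4):
        A=np.c_[2*P,np.ones(len(P))];s=np.linalg.lstsq(A,(P**2).sum(1),rcond=None)[0]; R1=np.sqrt(s[2]+s[:2]@s[:2])
        e=abs(np.hypot(*(P-s[:2]).T)-R1); P=P[e<max(1.,2*np.median(e))]
    return s[0],s[1],R1,len(P)
if __name__=="__main__":
  for n,d0,d1,ex in(("top",177.,-47.,0),("side",177.,-42.,0)):
    i0=np.ascontiguousarray(cv2.imread(f"pics/{n}0.png")[:,:,::-1]); c=cam(n); x,y=(626,163) if n=="top" else (627.8,163.9)
    print(n,"edge",np.round(edgefit(c,i0,x,y,53,36.),2))
    (p,v),(q,w)=line(c,i0,x,y,d0),line(c,c["color"],x,y,d1)
    t=np.linalg.solve(np.c_[v,-w],q-p); C=p+t[0]*v
    print("X",C,[np.degrees(np.arctan2(*k[::-1])) for k in(v,w)])
    print(angles(c,*C))
E
python3 cen.py
```

```text
top edge [625.79 163.12  50.96 119.  ]
X [625.87366 163.5116 ] [np.float32(175.73262), np.float32(-47.136864)]
[np.float64(-47.14930471339639), np.float64(-43.28950195929718), np.float64(3.8598027540992064)]
side edge [628.43 164.08  52.06 103.  ]
X [631.17346 164.17368] [np.float32(173.1198), np.float32(-47.372787)]
[np.float64(-47.210527422611044), np.float64(-43.194411764705876), np.float64(4.016115657905168)]
```

Both views now agree on about 3.9° left, using the centre where the old and new index lines cross. Making that step.

Request:
apply_moves(commands=[[0,0,-2,-2e-05,-0.0014,0,0.024],[0,0,-1.8,-2e-05,-0.0013,0,0.024],[0,0,0,0,0,0,0.024],[0,0,0,0,0,0,0.024]])

```text
t: 6.98
eef_pos: [595.3, 187.2, 238.9]
tcp_rot: [3.141, 0.0, 2.496]
ft_force: [2.8, 2.3, 2.7]
opening: 0.252
```

```bash
sed -i 's/("top",177.,-47.,0),("side",177.,-42.,0)/("top",177.,-43.,0),("side",177.,-39.,0)/' cen.py; python3 cen.py
```

```text
top edge [625.79 163.12  50.96 119.  ]
X [625.70044 163.52452] [np.float32(175.73262), np.float32(-42.77822)]
[np.float64(-42.78501228501229), np.float64(-43.18129624904312), np.float64(-0.3962839640308289)]
side edge [628.43 164.08  52.06 103.  ]
X [632.4923  164.01456] [np.float32(173.1198), np.float32(-44.243988)]
[np.float64(-43.97560975609755), np.float64(-43.90687426556992), np.float64(0.0687354905276294)]
```

The dial is on the line to within about 0.4° in both views. Backing the finger off, lifting and closing the fingers.

Request:
apply_moves(commands=[[0,0,0,0,0.0025,0,0.024],[0,0,0,0,0.0025,0,0.024],[0,0,0,0,0,-0.01,0.024],[0,0,0,0,0,-0.02,0.024],[0,0,0,0,0,-0.03,0.024]])

```text
t: 7.5
eef_pos: [597.7, 190.9, 297.5]
tcp_rot: [-3.137, -0.003, 2.497]
ft_force: [-0.2, -0.2, 0.4]
opening: 0.249
```

Request:
apply_moves(commands=[[0,0,6,0,0,-0.03,0],[0,0,6,0,0,0,0],[0,0,0,0,0,0,0],[0,0,0,0,0,0,0]])

```text
t: 7.83
eef_pos: [597.8, 190.9, 328.7]
tcp_rot: [-3.141, -0.0, 2.291]
ft_force: [0.2, -0.9, 0.0]
opening: 0.032
```

```bash
python3 cen.py
python3 - <<'E'
from h import *
s=env.state(); print(s["t"],s["eef_pos"],s["tcp_rot"],s["ft_force"],s["opening"],s["joints"])
c=cam("side"); h=cv2.cvtColor(c["color"],cv2.COLOR_RGB2HSV).astype(int)
cv2.imwrite("pics/s2.png",cv2.resize(c["color"][90:250,230:430],(800,640),interpolation=2)[:600,:,::-1])
E
```

```text
top edge [625.79 163.12  50.96 119.  ]
X [625.8511  163.51328] [np.float32(175.73262), np.float32(-42.980293)]
[np.float64(-43.021407110666), np.float64(-43.27141669863188), np.float64(-0.25000958796588435)]
side edge [628.43 164.08  52.06 103.  ]
X [632.27545 164.04073] [np.float32(173.1198), np.float32(-44.044212)]
[np.float64(-43.77889327525183), np.float64(-43.75652431791222), np.float64(0.02236895733960864)]
7.9333 [597.90489877 190.94342953 327.82958909] [-3.13964215e+00 -8.74533227e-04  2.29075292e+00] [ 0.1266518  -0.20885442  0.17686572] 0.009720217995415607 [ 2.03955424e-01  5.76119665e-01  1.63194049e+00 -2.50589730e-04
  9.35660562e-01 -5.15853131e-01]
```

View pics/s2.png

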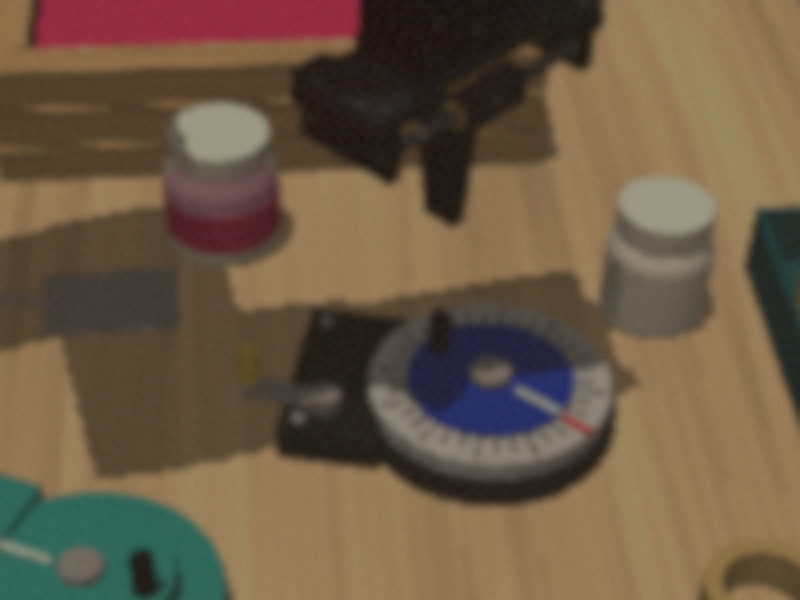

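The side view shows the index running straight into the red line (crop about (560,410)). The lever's yellow stud is at (248,365), still open. Moving to the robot-right side of the lever stud.

Request:
apply_moves(commands=[[0,0,0,0.0133,-0.0272,0,0],[0,0,0,0.0133,-0.0272,0,0],[0,0,0,0.0133,-0.0272,0,0],[0,0,0,0.0133,-0.0272,0,0],[0,0,0,0.0133,-0.0272,0,0]])

```text
t: 8.4
eef_pos: [450.4, 151.4, 328.0]
tcp_rot: [-3.14, -0.001, 2.29]
ft_force: [-0.5, 0.2, 0.4]
opening: 0.009
```

Request:
apply_moves(commands=[[0,0,0,0,0,0.015,0],[0,0,0,0,0,0.025,0],[0,0,0,0,0,0.025,0],[0,0,0,0,0,0.015,0],[0,0,0,0,0,0,0]])

```text
t: 8.82
eef_pos: [451.4, 151.6, 245.9]
tcp_rot: [-3.137, -0.003, 2.289]
ft_force: [0.1, 0.2, -0.6]
opening: -0.0
```

Run:
```python
from h import *
s=env.state(); print(s["t"],s["eef_pos"],s["tcp_rot"],s["ft_force"],s["opening"])
c=cam("side")
cv2.imwrite("pics/s3.png",cv2.resize(c["color"][90:250,230:430],(800,640),interpolation=2)[:600,:,::-1])
```

```text
8.8167 [451.40899184 151.63835369 245.87807187] [-3.13668478e+00 -2.74748298e-03  2.28919886e+00] [ 0.05950787  0.23471785 -0.55111714] -0.0001269181228282556
```

View pics/s3.png

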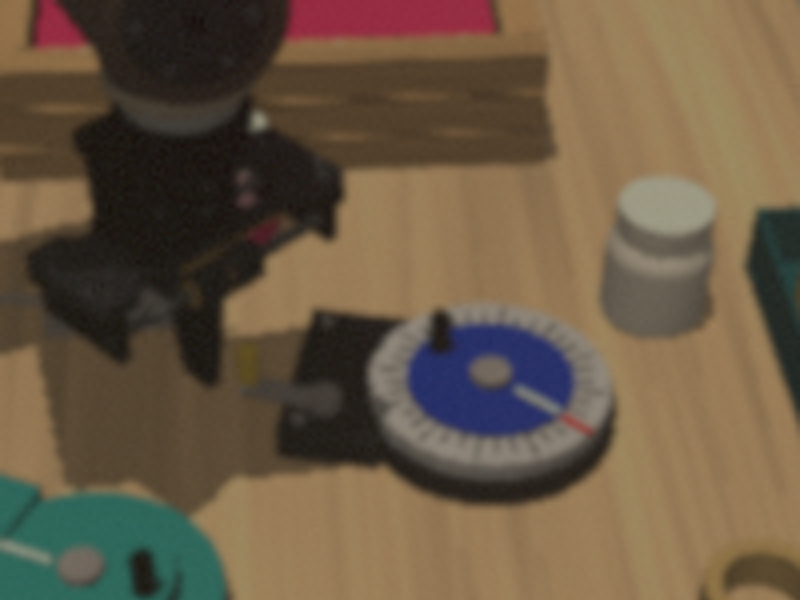

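The fingertip (205,380) stands robot-side and right of the yellow stud (248,360), clear of everything. Lowering and pushing along tool +y.

Request:
apply_moves(commands=[[0,0,0,-0.001,0,0.006,0],[0,0,0,0,0,0.006,0],[0,0,0,0,0,0.004,0],[0,0,0,0,0,0,0],[0,0,0,0,0,0,0]])

```text
t: 9.28
eef_pos: [452.6, 151.1, 232.8]
tcp_rot: [3.142, 0.0, 2.288]
ft_force: [-0.1, -0.2, 0.4]
opening: 0.006
```

Request:
apply_moves(commands=[[0,0,0,0,0.004,0,0],[0,0,0,0,0.004,0,0],[0,0,0,0,0.003,0,0],[0,0,0,0,0.003,0,0],[0,0,0,0,0.003,0,0]])

```text
t: 9.7
eef_pos: [465.7, 162.5, 232.8]
tcp_rot: [3.141, 0.0, 2.288]
ft_force: [-0.1, -0.3, 0.6]
opening: 0.004
```

Request:
apply_moves(commands=[[0,0,0,0,0.004,0,0],[0,0,0,0,0.004,0,0],[0,0,0,0,0.004,0,0],[0,0,0,0,0.004,0,0],[0,0,0,0,0.004,0,0]])

```text
t: 10.12
eef_pos: [480.8, 175.6, 232.7]
tcp_rot: [-3.141, 0.0, 2.288]
ft_force: [-1.7, -1.1, 0.5]
opening: 0.005
```

Request:
apply_moves(commands=[[0,0,0,0,0.004,0,0],[0,0,0,0,0.004,0,0],[0,0,0,0,0.003,0,0],[0,0,0,0,0.003,0,0],[0,0,0,0,0.002,0,0]])

```text
t: 10.53
eef_pos: [492.8, 186.1, 232.7]
tcp_rot: [3.142, 0.0, 2.288]
ft_force: [-1.8, -1.3, 0.2]
opening: 0.007
```

Request:
apply_moves(commands=[[0,0,0,0,0.001,0,0],[0,0,0,0,0.001,0,0],[0,0,0,0,0.001,0,0]])

```text
t: 10.78
eef_pos: [494.8, 187.9, 232.7]
tcp_rot: [-3.141, 0.0, 2.288]
ft_force: [-1.3, -1.6, 0.9]
opening: 0.005
```

Request:
apply_moves(commands=[[0,0,0,0,0.001,0,0],[0,0,0,0,0.001,0,0],[0,0,0,0,0.001,0,0]])

```text
t: 11.03
eef_pos: [497.1, 189.9, 232.7]
tcp_rot: [-3.142, 0.0, 2.288]
ft_force: [-1.0, -0.5, 0.2]
opening: 0.004
```

Request:
apply_moves(commands=[[0,0,0,0,0.001,0,0],[0,0,0,0,0.001,0,0],[0,0,0,0,0.001,0,0]])

```text
t: 11.28
eef_pos: [499.4, 191.8, 232.7]
tcp_rot: [-3.141, 0.0, 2.288]
ft_force: [-0.9, -1.7, -0.4]
opening: 0.005
```

Request:
apply_moves(commands=[[0,0,0,0,0.001,0,0],[0,0,0,0,0.001,0,0]])

```text
t: 11.45
eef_pos: [500.9, 193.2, 232.7]
tcp_rot: [-3.142, 0.0, 2.288]
ft_force: [-1.7, -1.9, -0.1]
opening: 0.004
```

Request:
apply_moves(commands=[[0,0,0,0,0.001,0,0],[0,0,0,0,0.001,0,0]])

```text
t: 11.62
eef_pos: [502.4, 194.5, 232.7]
tcp_rot: [-3.141, 0.0, 2.288]
ft_force: [-1.4, -0.6, -0.0]
opening: 0.003
```

Run:
```python
from h import *
s=env.state(); print(s["ft_force"])
c=cam("side")
h=cv2.cvtColor(c["color"],cv2.COLOR_RGB2HSV).astype(int)
ye=(h[...,0]>18)&(h[...,0]<35)&(h[...,1]>130)&(h[...,2]>70); k=np.zeros_like(ye);k[165:196,284:325]=1
v,u=np.nonzero(ye&k); print(len(u))
if len(u): print(u.mean(),v.mean(),onz(c,u.mean(),v.mean(),52.))
cv2.imwrite("pics/s4.png",cv2.resize(c["color"][130:230,260:400],(800,571),interpolation=2)[:,:,::-1])
```

```text
[-1.37864535 -0.64618005 -0.01675988]
18
307.27777777777777 172.38888888888889 [518.50300988 196.58219247  52.        ]
```

View pics/s4.png

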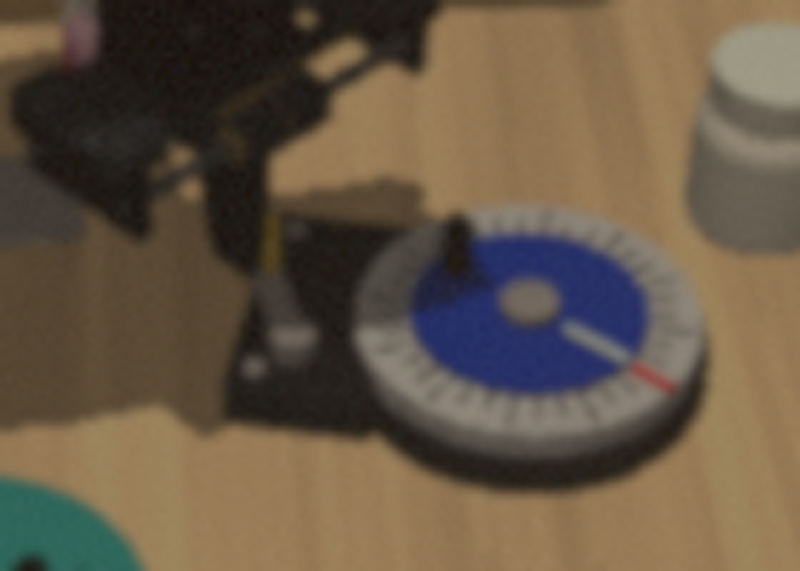

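The lever is most of the way across (stud at about (275,245), pivot at (293,338) in the crop) and the dial is still on its line. No stop force yet, so I'll keep pushing in small steps.

Request:
apply_moves(commands=[[0,0,0,0,0.001,0,0],[0,0,0,0,0.001,0,0]])

```text
t: 11.83
eef_pos: [503.9, 195.8, 232.7]
tcp_rot: [-3.141, 0.0, 2.288]
ft_force: [-0.3, -2.1, 0.5]
opening: 0.003
```

Request:
apply_moves(commands=[[0,0,0,0,0.001,0,0],[0,0,0,0,0.001,0,0]])

```text
t: 12.0
eef_pos: [505.5, 197.1, 232.7]
tcp_rot: [-3.141, 0.0, 2.288]
ft_force: [-1.4, -2.1, 0.7]
opening: 0.003
```

Request:
apply_moves(commands=[[0,0,0,0,0.001,0,0],[0,0,0,0,0.001,0,0]])

```text
t: 12.17
eef_pos: [506.7, 198.3, 232.6]
tcp_rot: [-3.14, -0.0, 2.288]
ft_force: [-4.8, -4.0, 1.9]
opening: 0.004
```

Request:
apply_moves(commands=[[0,0,0,0,0.001,0,0],[0,0,0,0,0,0,0]])

```text
t: 12.33
eef_pos: [506.9, 198.7, 232.4]
tcp_rot: [-3.138, -0.001, 2.288]
ft_force: [-6.3, -6.3, 3.3]
opening: 0.005
```

Request:
apply_moves(commands=[[0,0,0,0,0.001,0,0],[0,0,0,0,0,0,0]])

```text
t: 12.5
eef_pos: [507.3, 199.1, 232.3]
tcp_rot: [-3.136, -0.002, 2.288]
ft_force: [-9.1, -8.8, 5.6]
opening: 0.003
```

The force now climbs without motion (13 N), so the lever is at its stop. Backing straight off, lifting and moving clear.

Request:
apply_moves(commands=[[0,0,0,0,-0.003,0,0],[0,0,0,0,-0.006,0,0],[0,0,0,0,-0.008,0,0],[0,0,0,0,-0.008,0,0],[0,0,0,0,0,-0.015,0]])

```text
t: 12.92
eef_pos: [488.0, 182.2, 246.0]
tcp_rot: [-3.138, -0.002, 2.287]
ft_force: [0.7, -0.1, 0.1]
opening: 0.006
```

Request:
apply_moves(commands=[[0,0,0,0,0,-0.03,0],[0,0,0,0,0,-0.03,0],[0,0,0,0,0,-0.03,0],[0,0,0,0,-0.02,-0.03,0],[0,0,0,0,-0.02,-0.02,0]])

```text
t: 13.33
eef_pos: [458.8, 156.6, 390.0]
tcp_rot: [3.139, 0.001, 2.288]
ft_force: [-0.2, -0.8, 0.8]
opening: 0.001
```

Request:
apply_moves(commands=[[0,0,0,-0.02,-0.03,0,0],[0,0,0,-0.02,-0.03,0,0],[0,0,0,-0.02,-0.02,0,0],[0,0,0,-0.01,0,0,0],[0,0,0,0,0,0,0]])

```text
t: 13.75
eef_pos: [445.4, 50.0, 388.0]
tcp_rot: [3.141, 0.001, 2.285]
ft_force: [-0.5, 0.9, 0.4]
opening: 0.007
```

```bash
python3 cen.py
python3 - <<'E'
from h import *
s=env.state(); print(s["t"],s["eef_pos"],s["ft_force"])
a=cam("top"); c=cam("side")
for k,b in((a,(225,200,265,250)),(c,(284,160,325,196))):
    h=cv2.cvtColor(k["color"],cv2.COLOR_RGB2HSV).astype(int); ye=(h[...,0]>18)&(h[...,0]<35)&(h[...,1]>150)&(h[...,2]>80); m=np.zeros_like(ye); m[b[1]:b[3],b[0]:b[2]]=1
    v,u=np.nonzero(ye&m); print(len(u), onz(k,u.mean(),v.mean(),55.) if len(u) else "")
im=[cv2.resize(a["color"][100:290,150:350],(400,380)),cv2.resize(c["color"][120:310,200:400],(400,380))]
cv2.imwrite("pics/f.png",np.hstack(im)[:,:,::-1])
E
```

```text
top edge [625.79 163.12  50.96 119.  ]
X [625.89777 163.5098 ] [np.float32(175.73262), np.float32(-43.02626)]
[np.float64(-43.03116582392136), np.float64(-43.3149392607909), np.float64(-0.28377343686953793)]
side edge [628.43 164.08  52.06 103.  ]
X [632.3037  164.03731] [np.float32(173.1198), np.float32(-44.100136)]
[np.float64(-43.71004164532436), np.float64(-43.78096144967682), np.float64(-0.0709198043524637)]
13.85 [445.14493071  51.78056384 387.65189113] [ 0.2510708   0.8247356  -0.87673606]
31 [519.46518052 204.31949778  55.        ]
26 [520.69961519 195.65954854  55.        ]
```

View pics/f.png

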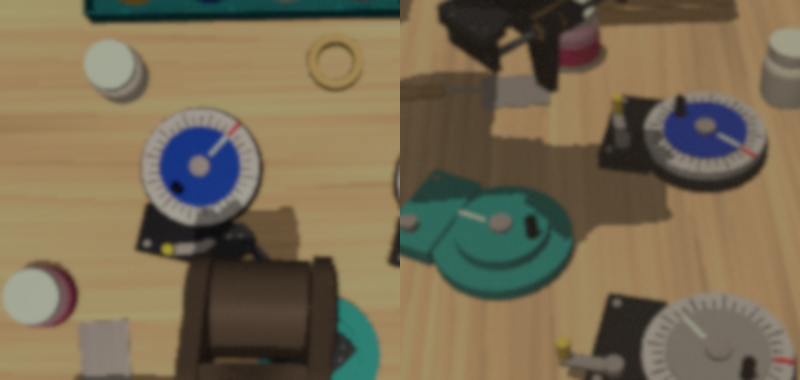

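The final pictures show the index on the red line (within 0.3° in both views), the lever lying across the front of the base, and the hand clear. Handing in.

```bash
python3 -c "
from cell import env
print(env.job_done())"
```

```text
the job is handed in; nothing more can be done
None
```

The job is handed in: the blue dial is set to its red line and its lock lever is pushed across to the robot's left as far as it goes.

- **Dial:** I turned it about 140° counter-clockwise by its stud, with the fingers straddling the stud and one fingertip pushing at about 7 N. After the lever push and with the hand clear, the index was off the red line by 0.3° in the top view and 0.1° in the side view.
- **Lever:** I pushed it with the closed fingertip at about 2 N until it stopped. The force then rose to about 14 N with almost no further movement, so I backed off. Both views show it lying across the front of the base.
- **Other objects:** The grey dial, its lever and the turquoise look-alike were never approached. I did not measure them afterwards, nor the other things on the table, but the pictures showed no sign that anything had moved. The job took about 14 s.

**Disagreements:** The first side-view dial readings were about 2° off the top view, until I found the dial centre separately in each view. For the lever's end position, the views gave stud positions about 9 mm apart, and a rough estimate put the angle at 1.36 rad against the stated 1.25. I relied on the force rise and the pictures there.

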